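# Dispense one sign spacer and push it onto the green spot

## Robot

A 7-joint arm with a two-finger parallel gripper is mounted at the origin on the work surface. World frame = base frame: x ahead of the robot, y to its left, z up, the work surface at z = 0. Lengths are in mm, angles in rad, forces in N, time in s.
With the tool pointing down it reaches from about 425 to 1025 mm from the base axis. Payload 9.4 kg.
Tool frame: the origin (TCP) lies between the finger pads; the fingertips stand 11 mm ahead of it and the grasp point (between the pads) lies 8 mm behind it (arm.tip_extent is the distance from the TCP to the fingertips, in mm); z points along the fingers, y is the direction in which the jaws open and shut (so a half turn about z gives the same grasp; the last joint's range is limited). The gripper opens to 85 mm and grips with 20 to 120 N. Pads are 22 mm wide; open, the fingers measure 114 mm over their backs; the gripper's body (76 mm by 85 mm) begins 54 mm behind the grasp point. The pads swing forward as they close: fully open they stand 13 mm farther back than shut.
Start: joints at [1.273, 0.599, -0.003, 1.599, 0.002, 0.943, -0.08], TCP at [158.773, -707.4, 242.275] pointing down, gripper open.
Joint ranges: [-2.57, 2.57], [-0.35, 1.97], [-1.29, 1.29], [0.11, 2.56], [-1.05, 4.19], [0.11, 1.86], [-2.63, 2.63]. Speed limits (rad/s): [2.22, 2.22, 3.01, 3.01, 3.14, 3.14, 3.14].

## Interface

Orientations are given as a unit quaternion [w, x, y, z].
In Python, from workcell import arm, get_image, camera_params, ticket gives the robot as it stands.
- The arm moves only by the tool drive_tool, never from a script. Its argument "targets" is text: rows parted by semicolons, each of 7 numbers parted by spaces: the gripper's target within -1 to 1 (fully open at 1, half-way at 0, shut at -1), then the shift along the tool's x, y, z in m, then the turn, a rotation vector about the tool's x, y, z in degrees. In form: hand x y z ax ay az; .... A call has 1 to 20 rows; each row is the pose to reach, as a shift and turn from the pose commanded when the call began, along the tool's axes at that moment; what a row does not reach only later rows make up. A row lasts 1/10 s, in which the tool goes at most 50 mm and 8.59 degrees, less where a joint would pass 70% of its speed; a pose out of reach is approached as far as the arm can. A call with a gripper value outside its range is refused whole. The fingers move at their own pace and stop on an object; "force" is the grip in N (left out, the last holds). Time passes only in rows, so rows that repeat a pose let the fingers close. It gives the time, the measured TCP pose, the force and the opening at its end, in the units of the state.
- arm.state(): the state, without advancing time (a new reading comes with each control period).
- get_image(name): name is "side" or "top" or "wrist"; returns the picture (420x560x3 uint8, blue, green, red); there is no depth.
- camera_params(name): a dict with "fx", "fy", "cx", "cy" (pixels), "R" (3x3) and "t" (3): a world point X has camera coordinates R X + t. Camera axes: x right, y down, z forward; pixel columns grow to the right and rows downward; lengths in mm; the calibration is good to about 2 mm. A picture is of the moment at which its call begins: read the wrist's pose just before it. camera_params takes no time and is no camera call; for the wrist camera it gives the pose at the moment of the call.
- ticket.finish_job(): hands the job in, once; it reports no verdict.
The state is a dict: "t": time; "joints": joint angles; "joint_velocities": joint speeds; "joint_torque": joint torques, N m; "position": TCP position; "orientation": TCP orientation; "ft_force": force on the tool from outside, world axes, zero at the start; "moment": the same for the moment, N m; "gripper_width": opening from 0.0 (shut) to 1.0 (fully open).
Only numpy, scipy, OpenCV 4.12 (cv2) and the standard library are available. Lean on these libraries where they do the work, as an engineer would, in place of code of your own. Each camera call takes 0.05 s, during which the arm holds its last target.

## Task

Press the yellow plunger of the spacer dispenser once, all the way down, and let it come back up, so that a single red spacer disc is pushed out onto the table. Then push that disc along the table, flat and without picking it up, until it lies wholly on the green spot. Leave the other spacers in the dispenser, and leave the tape roll, the bottle and the blue block where they are.

Things in the scene. Friction and masses are not known exactly. Their poses are not given: they have to be found in the camera images.
- dispenser: Fixed dispenser. Origin: on the table, on the axis of its open-topped square aluminium magazine (52 x 52 mm outside, 44 mm high, bore 44 mm). Its +x is the direction in which a disc comes out, through an 18 mm high mouth at table level; z is up. The blue housing (66 mm wide, 62 mm high) lies behind, x = -26 to -130 mm.
- drop_point (a point): fixed point on the table 82 mm in front (+x) of the dispenser's origin, where the centre of a disc lies free after a full press: the plunger drives a blade that pushes the lowest disc 2.7 mm per mm of plunger. When the plunger is let up the blade draws back and the next disc drops into its place.
- plunger (a joint): plunger travel in m: 0 = up (rest), 0.030 = fully down; the spring needs about 2 N to start and 11 N at the bottom (more if pressed fast) and brings it back up by itself in under 1 s. A press must pass 0.026 to count as all the way down
- plunger_top (a point): centre of the top face of the round yellow plunger cap, 36 mm across; 80 mm behind the dispenser's origin, 104 mm above the table when up, 74 mm when down; moves straight down
- spacer0_center (a point): the lowest spacer at the start, the one to be ejected: plastic sign spacer, red disc 40 mm across, 14 mm thick, 20 to 35 g, lies flat; point at its centre (half-way up)
- spacer1_center (a point): second spacer in the stack, stays in the magazine: plastic sign spacer, red disc 40 mm across, 14 mm thick, 20 to 35 g, lies flat; point at its centre (half-way up)
- spacer2_center (a point): top spacer, stays in the magazine: plastic sign spacer, red disc 40 mm across, 14 mm thick, 20 to 35 g, lies flat; point at its centre (half-way up)
- green_spot: target: round green spot 80 mm across painted flat on the table (no height to bump on); origin at its centre; to the left or the right of the dispenser's mouth
- white_spot: a like spot in white, 80 mm across, on the other side of the mouth; not used now
- tape_roll: bystander: loose roll of masking tape lying flat, 96 mm across, 25 mm high; origin at its centre on the table
- cleaner_bottle: bystander: loose upright green bottle with yellow cap, 48 mm across, 125 mm high; origin at the centre of its underside
- offcut: bystander: loose blue acrylic block 45 (x) x 85 (y) x 20 mm high; origin at the centre of its underside
Mind the look-alikes: they are no part of the job. Of the things that look like the dispenser, the middle-sized one is meant.

How it is judged:
By the outcome, as a careful person would: the job done as asked, in the order asked, and still so for the second after the job is handed in, with the robot touching nothing.
It also fails if it takes over 43 s, if anything falls off the work surface, if the arm or the gripper's body presses on something with over 40 N, if the wrist force passes 120 N, or if a joint passes its speed limit or range.

## Working session

There is one attempt and no reset: what is moved stays moved. The work goes in short steps, Python scripts to look and compute and a tool call to move; the robot and the scene stay as the last step left them, time stands still between calls to the robot, and variables do not carry over. Pictures are saved under pics/ and viewed, and the job is handed in when it is done.

Besides the shell and the picture viewer there is one more tool, called after "Call:" by a JSON object that holds its "method" and its "body", one argument or row to a line. drive_tool: Moves the arm, as the interface text tells. Its arguments: {"type":"object","properties":{"targets":{"type":"string"},"force":{"type":"number"}},"required":["targets"]}

```bash
mkdir -p pics; ls
python3 - <<'E'
from workcell import arm,get_image,camera_params,ticket
import cv2,numpy as np
s=arm.state();print(s)
for n in ['side','top','wrist']:
    p=camera_params(n);print(n,{k:np.round(v,4).tolist() for k,v in p.items()})
    cv2.imwrite(f'pics/{n}0.png',get_image(n))
E
```

```text
pics
{'t': 0.0, 'joints': array([ 1.27330066,  0.60015312, -0.0025615 ,  1.60015207,  0.00176689,
        0.94291294, -0.07978955]), 'joint_velocities': array([-0.00060854,  0.00041131, -0.00081805,  0.00086713, -0.00188374,
        0.00153025,  0.00107713]), 'joint_torque': array([ 9.93772164e-05, -7.76469111e+01,  1.56454235e+00, -2.58018529e+01,
        1.22119483e-02,  8.95645644e-03,  1.71786417e-05]), 'position': array([ 158.67865718, -706.93616296,  241.38852816]), 'orientation': array([-7.98699218e-04,  9.93908460e-01,  1.10205785e-01, -1.44393105e-04]), 'ft_force': array([-0.51334231, -0.64784196,  0.19436505]), 'moment': array([-0.02890475,  0.03177886,  0.03515063]), 'gripper_width': 0.999126248248855}
side {'fx': 400.8947, 'fy': 400.8947, 'cx': 276.2886, 'cy': 218.4952, 'R': [[0.9975, -0.0697, 0.0133], [-0.0273, -0.5512, -0.8339], [0.0654, 0.8315, -0.5517]], 't': [-600.7783, 97.0342, 845.0598]}
top {'fx': 519.7912, 'fy': 519.7912, 'cx': 271.596, 'cy': 220.8099, 'R': [[-0.0094, -0.9998, -0.0195], [-0.9821, 0.0129, -0.1882], [0.1884, 0.0173, -0.9819]], 't': [22.0854, 642.8923, 898.5112]}
wrist {'fx': 335.3267, 'fy': 335.3267, 'cx': 276.5096, 'cy': 210.3923, 'R': [[0.2194, -0.9756, -0.002], [-0.9232, -0.2083, 0.3231], [-0.3156, -0.0691, -0.9464]], 't': [-723.28, -42.2837, 380.5523]}
```

View pics/side0.png

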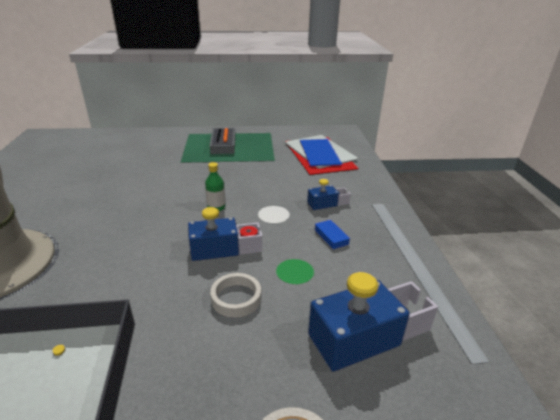

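View pics/top0.png

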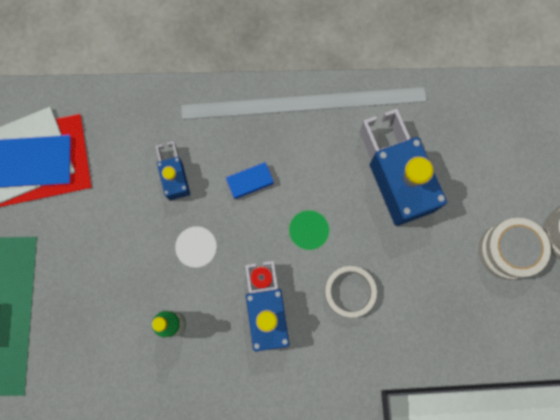

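View pics/wrist0.png

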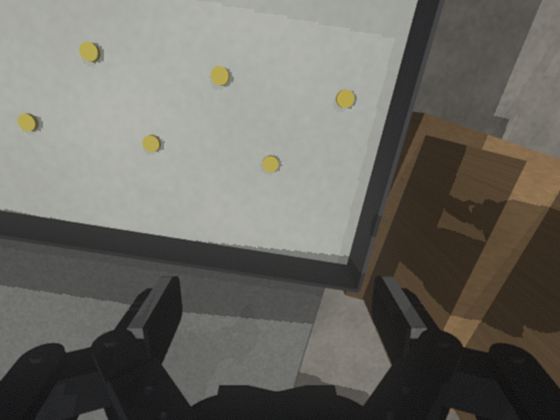

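Dispenser candidates in the top image are small (172,175), middle (266,305) and large (408,175). Only the middle one holds red discs, at (262,278). The target candidates are the green spot (309,230) and the white spot (196,246); the green mat at (15,310) is not one. I choose the middle dispenser and the green spot. Next I'll measure them and check with a close crop.

```bash
cat > h.py <<'E'
import cv2,numpy as np
from workcell import arm,get_image,camera_params,ticket
def ray(n,u,v,z,p=None):
    p=p or camera_params(n);R=np.array(p['R']);t=np.array(p['t'])
    c=-R.T@t;d=R.T@np.array([(u-p['cx'])/p['fx'],(v-p['cy'])/p['fy'],1])
    return (c+d*(z-c[2])/d[2])
def proj(n,X,p=None):
    p=p or camera_params(n);q=np.array(p['R'])@np.array(X,float)+np.array(p['t'])
    return np.array([p['fx']*q[0]/q[2]+p['cx'],p['fy']*q[1]/q[2]+p['cy']])
def blobs(im,col,amin=30):
    h=cv2.cvtColor(im,cv2.COLOR_BGR2HSV);H,S,V=cv2.split(h)
    m={'yellow':(H>20)&(H<35)&(S>150)&(V>100),'green':(H>50)&(H<80)&(S>150)&(V>60),'white':(S<25)&(V>190),
       'red':((H<8)|(H>172))&(S>150)&(V>80),'blue':(H>100)&(H<130)&(S>140)&(V>40),'roll':(S<70)&(V>165)}[col].astype(np.uint8)*255
    n,l,st,c=cv2.connectedComponentsWithStats(m)
    return [(st[i,4],c[i],(l==i).astype(np.uint8)) for i in range(1,n) if st[i,4]>amin]
E
python3 - <<'E'
from h import *
for n in ['top','side']:
    im=cv2.imread(f'pics/{n}0.png')
    for col,z in [('yellow',104),('green',0),('red',42),('blue',62),('roll',0)]:
        for a,c,m in blobs(im,col,60):
            cs=cv2.findContours(m,0,1)[0][0]; (x,y),_=cv2.minEnclosingCircle(cs)
            bx=cv2.boundingRect(cs)
            print(n,col,a,np.round(c,1),bx,'z',z,ray(n,*c,z).round(1)[:2])
im=cv2.imread('pics/top0.png')
cv2.imwrite('pics/crop.png',cv2.resize(im[200:370,130:400],None,fx=2.9,fy=2.9,interpolation=2))
E
```

```text
top yellow 570 [418.8 170.3] (406, 158, 27, 26) z 104 [ 723.3 -249.7]
top yellow 115 [168.6 172.8] (163, 167, 12, 12) z 104 [725.5 198.8]
top yellow 306 [266.4 320.7] (257, 311, 20, 20) z 104 [462.1  24.5]
top yellow 166 [159.1 323.8] (153, 317, 14, 15) z 104 [458.6 207.7]
top green 1145 [308.7 229.6] (290, 211, 39, 38) z 0 [636.4 -56.5]
top green 295 [169.4 323.6] (157, 312, 22, 24) z 0 [458.4 212.2]
top red 1883 [ 65.1 164.1] (0, 115, 91, 92) z 42 [764.1 414.8]
top red 323 [261.  277.4] (251, 267, 21, 21) z 42 [540.7  35.7]
top blue 3224 [ 34.2 160.9] (0, 136, 70, 51) z 62 [765.  465.8]
top blue 3089 [404.3 183.7] (371, 138, 75, 87) z 62 [ 710.  -232.7]
top blue 598 [174.6 180.1] (159, 158, 30, 41) z 62 [723.2 196.5]
top blue 961 [249.6 180.2] (227, 163, 46, 35) z 62 [721.   55.3]
top blue 1362 [267.3 320. ] (247, 291, 42, 59) z 62 [463.2  24.1]
top roll 385 [387.8  95.8] (350, 91, 74, 11) z 0 [ 913.  -224.9]
top roll 663 [278.8 104.3] (227, 98, 103, 13) z 0 [898.4  -1.3]
top roll 1205 [ 31.  126.1] (0, 107, 60, 32) z 0 [859.8 509. ]
top roll 62 [188.9 110.6] (183, 107, 15, 10) z 0
[... 1365 characters left out ...]
35.7] (97, 33, 19, 6) z 0 [-529.3 2794.6]
side roll 2187 [254.9  42.9] (196, 32, 116, 22) z 0 [ 618.3 2500.8]
side roll 805 [358.2  43.2] (338, 32, 53, 22) z 0 [1393.4 2494.9]
side roll 317 [94.2 48.1] (71, 38, 44, 16) z 0 [-480.4 2307.1]
side roll 120 [296.2 145.2] (287, 139, 18, 16) z 0 [713.6 602.4]
side roll 214 [342.  152.6] (329, 141, 28, 21) z 0 [861.  534.9]
side roll 432 [273.3 214. ] (258, 206, 32, 17) z 0 [606.3 166.6]
side roll 434 [235.2 290.6] (211, 273, 50, 35) z 0 [ 513.6 -107.1]
side roll 75 [425.8 307.8] (411, 298, 27, 18) z 0 [ 873.5 -173.6]
side roll 7122 [ 52.3 383.6] (0, 345, 113, 75) z 0 [ 237.2 -295.3]
side roll 424 [292.2 413.9] (264, 408, 58, 12) z 0 [ 599.8 -366.3]
```

View pics/crop.png

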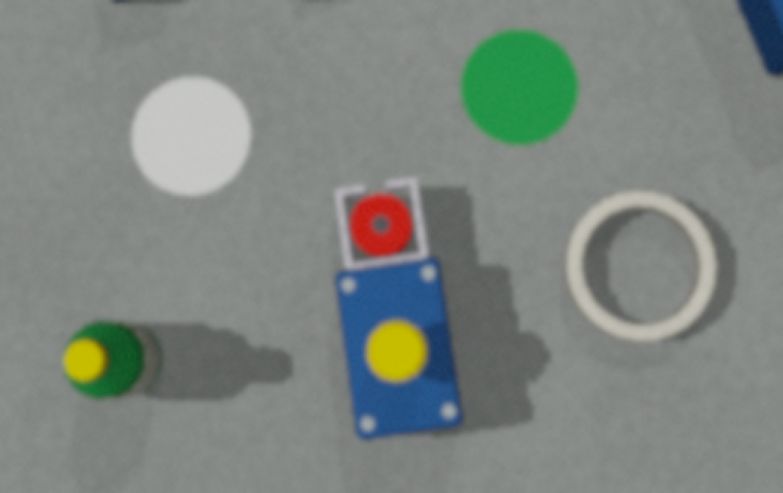

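The crop shows the middle dispenser with its red disc at crop (382,224), the yellow cap at (397,351) and the green spot at (520,87). Next I'll triangulate these and plan the move.

```bash
cat >> h.py <<'E'
def tri(a,b):
    P=[]
    for n in ('top','side'):
        p=camera_params(n);P.append(np.diag([1,1,1.])@np.array([[p['fx'],0,p['cx']],[0,p['fy'],p['cy']],[0,0,1]])@np.c_[p['R'],p['t']])
    X=cv2.triangulatePoints(P[0],P[1],np.array(a,float).reshape(2,1),np.array(b,float).reshape(2,1));return (X[:3]/X[3]).ravel()
from scipy.spatial.transform import Rotation as Ro
def rel(Tpos,yaw,pos,q):
    """shift,turn in tool axes from (pos,q wxyz) to tool-down pose with tool x azimuth yaw(deg)"""
    R0=Ro.from_quat([q[1],q[2],q[3],q[0]])
    y=np.radians(yaw);R1=Ro.from_matrix(np.array([[np.cos(y),np.sin(y),0],[np.sin(y),-np.cos(y),0],[0,0,-1]]))
    return np.r_[R0.inv().apply(np.array(Tpos)-pos)/1000,(R0.inv()*R1).as_rotvec(degrees=True)]
E
python3 - <<'E'
from h import *
print('cap',tri((266.4,320.7),(210.2,212.6)))
print('disc',tri((261,277.4),(248.2,230.7)))
for z in (98,101,104): print(z,ray('top',266.4,320.7,z),ray('side',210.2,212.6,z))
# housing yaw by minAreaRect
im=cv2.imread('pics/top0.png')
for a,c,m in blobs(im,'blue',60):
    if abs(c[0]-267)<5:
        m2=cv2.morphologyEx(m,cv2.MORPH_CLOSE,np.ones((25,25)))
        r=cv2.minAreaRect(cv2.findContours(m2,0,1)[0][0]);b=cv2.boxPoints(r);W=np.array([ray('top',*q,62) for q in b]);print(W.round(1));
        for i in range(4):
            d=W[(i+1)%4]-W[i];print(np.linalg.norm(d).round(1),np.degrees(np.arctan2(d[1],d[0])).round(1))
p=camera_params('wrist');print('cam',-p['R'].T@p['t'])
s=arm.state()
for X,y in [((300,-580,242),40),((450,-450,242),55),((480,-200,220),75),((463,24,160),98)]:print(rel(X,y,s['position'],s['orientation']).round(4).tolist())
E
```

```text
cap [462.67293739  24.76055486  99.53117165]
disc [541.11731745  35.77229943  42.46167843]
98 [462.07619365  24.7315771   98.        ] [463.40180556  27.29800977  98.        ]
101 [462.07691263  24.64368177 101.        ] [463.94784694  22.58424898 101.        ]
104 [462.0776316   24.55578645 104.        ] [464.49388831  17.87048819 104.        ]
[[508.7  62.8  62. ]
 [516.9  -0.   62. ]
 [418.3 -12.9  62. ]
 [410.3  48.6  62. ]]
63.3 -82.5
99.5 -172.5
62.0 97.4
99.5 8.2
cam [ 239.7803521  -688.21874948  372.48192983]
[0.1657, -0.093, -0.0003, -0.0689, -0.0114, -27.3443]
[0.3405, -0.187, -0.0002, -0.0677, -0.0206, -42.3443]
[0.4246, -0.4243, 0.0221, -0.0649, -0.0329, -62.3443]
[0.4571, -0.6465, 0.0824, -0.0596, -0.0472, -85.3443]
```

Call:
{"method": "drive_tool", "body": {
  "targets": "-1 0.030 -0.016 0 0 0 -4; -1 0.068 -0.037 0 0 0 -8; -1 0.106 -0.058 0 0 0 -13; -1 0.144 -0.079 0 0 0 -18; -1 0.182 -0.100 0 0 0 -23; -1 0.220 -0.121 0 0 0 -28; -1 0.258 -0.142 0 0 0 -33; -1 0.296 -0.163 0 0 0 -37; -1 0.330 -0.187 0 0 0 -42; -1 0.350 -0.225 0.004 0 0 -46; -1 0.361 -0.267 0.008 0 0 -50; -1 0.372 -0.309 0.012 0 0 -54; -1 0.383 -0.351 0.016 0 0 -58; -1 0.394 -0.393 0.020 0 0 -62; -1 0.405 -0.435 0.024 0 0 -66; -1 0.416 -0.477 0.028 0 0 -70; -1 0.427 -0.519 0.032 0 0 -74; -1 0.438 -0.561 0.036 0 0 -78; -1 0.448 -0.603 0.040 0 0 -82; -1 0.457 -0.640 0.044 0 0 -85.3"
}}

```text
t: 2.15
position: [464.3, 19.2, 198.2]
orientation: [0.0, 0.655, 0.756, 0.0]
ft_force: [0.3, 0.2, -0.2]
gripper_width: 0.004
```

Run:
```python
from h import *
cv2.imwrite('pics/w1.png',get_image('wrist'));cv2.imwrite('pics/s1.png',get_image('side'))
s=arm.state();print(s['t'],s['position'],s['joints'],s['ft_force'])
for z in (130,96,86,66,64,):print(rel((463,24.7,z),98.2,s['position'],s['orientation']).round(4).tolist())
```

```text
2.25 [464.64230032  22.36382682 198.21609891] [ 0.18601067  0.39134989 -0.46801905  2.20363041  0.30325303  0.60556696
 -0.35489635] [-0.20693462 -1.00980395  0.30643661]
[0.0024, -0.0013, 0.0682, 0.0556, -0.1279, 0.2684]
[0.0023, -0.0014, 0.1022, 0.0556, -0.1279, 0.2684]
[0.0023, -0.0014, 0.1122, 0.0556, -0.1279, 0.2684]
[0.0023, -0.0014, 0.1322, 0.0556, -0.1279, 0.2684]
[0.0023, -0.0014, 0.1342, 0.0556, -0.1279, 0.2684]
```

View pics/s1.png

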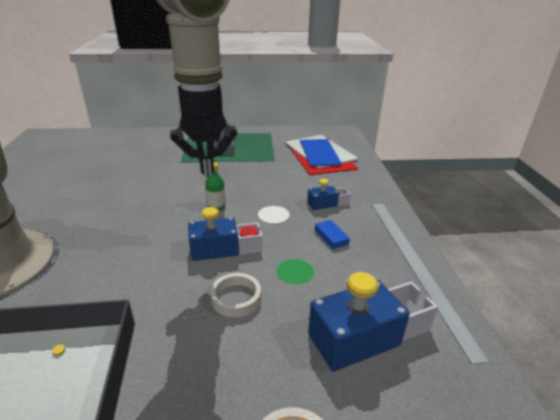

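View pics/w1.png

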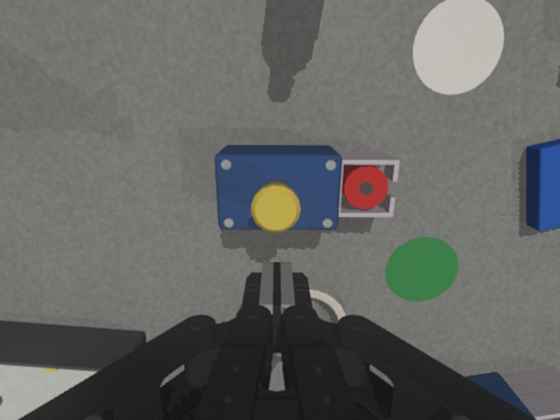

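The pictures show the closed fingers just above the cap, with cap and disc at wrist (276,208) and (366,188). I'll let the arm settle before pressing.

Call:
{"method": "drive_tool", "body": {
  "targets": "-1 0 0 0 0 0 0; -1 0 0 0 0 0 0; -1 0 0 0 0 0 0; -1 0 0 0 0 0 0"
}}

```text
t: 2.65
position: [464.5, 16.0, 198.3]
orientation: [0.0, 0.657, 0.754, -0.0]
ft_force: [0.4, -0.2, -0.2]
gripper_width: 0.003
```

Call:
{"method": "drive_tool", "body": {
  "targets": "-1 0.005 0 0.012 0 0 0; -1 0.0076 0 0.030 0 0 0; -1 0.0076 0 0.050 0 0 0; -1 0.0076 0 0.065 0 0 0; -1 0.0076 0 0.073 0 0 0; -1 0.0076 0 0.073 0 0 0; -1 0.0076 0 0.073 0 0 0; -1 0.0076 0 0.073 0 0 0"
}}

```text
t: 3.45
position: [463.8, 24.6, 125.9]
orientation: [0.0, 0.657, 0.754, 0.0]
ft_force: [-1.0, -0.1, 0.7]
gripper_width: 0.003
```

Run:
```python
from h import *
s=arm.state();print(s['t'],s['position'],s['ft_force'],s['joints'].round(2))
t=get_image('top');w=get_image('side')
c=cv2.resize(t[250:390,180:360],None,fx=2.6,fy=2.6);d=cv2.resize(w[150:290,140:290],None,fx=2.6,fy=2.6)
cv2.imwrite('pics/c2.png',np.hstack([c,d])[:, :800])
```

```text
3.45 [463.80176193  24.57984977 125.90119185] [-0.97124279 -0.06095208  0.69004654] [ 0.08  0.51 -0.36  2.27  0.43  0.42 -0.49]
```

View pics/c2.png

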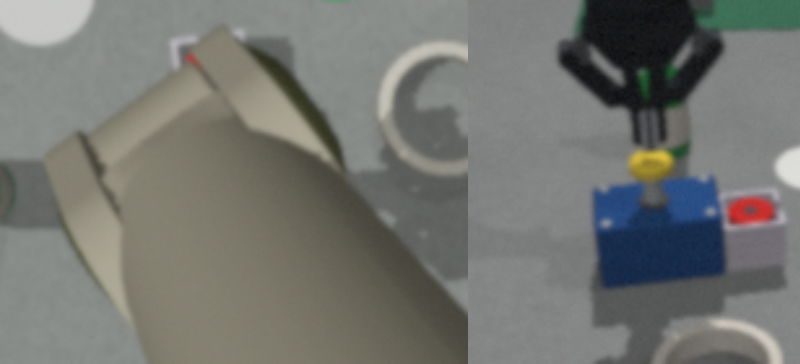

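The fingertips are centred over the cap and about 10 mm above it. Now I'll press.

Call:
{"method": "drive_tool", "body": {
  "targets": "-1 0 0 0.005 0 0 0; -1 0 0 0.010 0 0 0; -1 0 0 0.013 0 0 0; -1 0 0 0.016 0 0 0; -1 0 0 0.019 0 0 0; -1 0 0 0.022 0 0 0; -1 0 0 0.025 0 0 0; -1 0 0 0.028 0 0 0; -1 0 0 0.031 0 0 0; -1 0 0 0.034 0 0 0; -1 0 0 0.037 0 0 0; -1 0 0 0.039 0 0 0; -1 0 0 0.040 0 0 0; -1 0 0 0.040 0 0 0"
}}

```text
t: 4.95
position: [463.6, 24.6, 85.4]
orientation: [0.0, 0.656, 0.754, -0.0]
ft_force: [-1.4, -1.3, 10.7]
gripper_width: 0.001
```

Run:
```python
from h import *
s=arm.state();print(s['t'],s['position'],s['ft_force'])
w=get_image('side')
cv2.imwrite('pics/c3.png',cv2.resize(w[150:330,140:340],None,fx=3,fy=3))
```

```text
4.95 [463.63988882  24.6181091   85.39091188] [-1.41353133 -1.25513129 10.6950536 ]
```

View pics/c3.png

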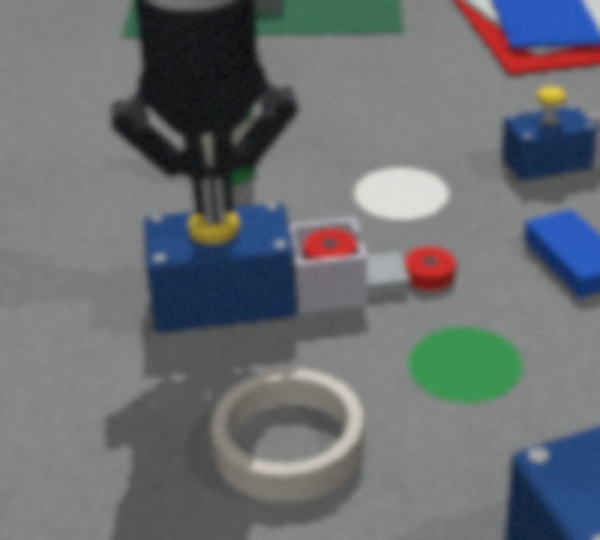

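The plunger is at the bottom (10.7 N, about 29.6 mm of travel) and the disc is out at crop (430,268). I'll release it now.

Call:
{"method": "drive_tool", "body": {
  "targets": "-1 0 0 -0.008 0 0 0; -1 0 0 -0.020 0 0 0; -1 0 0 -0.040 0 0 0; -1 0 0 -0.065 0 0 0; -1 0 0 -0.085 0 0 0; -1 0.010 0.020 -0.095 0 0 0; -1 0.025 0.060 -0.095 0 0 0; -1 0.040 0.100 -0.095 0 0 0; -0.6 0.055 0.130 -0.095 0 0 0; -0.6 0.066 0.150 -0.095 0 0 0; -0.6 0.070 0.160 -0.095 0 0 0; -0.6 0.070 0.160 -0.095 0 0 0; -0.6 0.070 0.160 -0.095 0 0 0; -0.6 0.070 0.160 -0.095 0 0 0"
}}

```text
t: 6.4
position: [611.1, 115.0, 180.2]
orientation: [-0.0, 0.657, 0.754, -0.001]
ft_force: [-0.5, -0.5, 0.2]
gripper_width: 0.198
```

Run:
```python
from h import *
s=arm.state();print(s['t'],s['position'],s['orientation'],s['ft_force'],s['gripper_width'])
for n in ('side','wrist','top'):
    p=camera_params(n);im=get_image(n);cv2.imwrite(f'pics/{n}4.png',im)
    for a,c,m in blobs(im,'red',60): print(n,a,c.round(1),ray(n,*c,14,p).round(1),ray(n,*c,12,p).round(1))
    for a,c,m in blobs(im,'green',250): print(n,'g',a,c.round(1),ray(n,*c,0,p).round(1))
```

```text
6.4 [611.14164079 114.97136119 180.18421678] [-7.39665458e-05  6.56644556e-01  7.54199877e-01 -6.83797016e-04] [-0.53068647 -0.49525014  0.22271947] 0.19755662489058995
side 399 [324.5 166.2] [778.2 406.3  14. ] [779.1 410.4  12. ]
side 168 [282.7 239.1] [619.4  39.   14. ] [619.7  41.7  12. ]
side g 583 [294.5 271.3] [636.6 -56.3   0. ]
wrist 1094 [276.3 255.3] [619.8  51.8  14. ] [619.9  50.8  12. ]
wrist 1012 [192.9 268.4] [539.5  26.   14. ] [539.1  24.9  12. ]
top 1875 [ 65.1 164.1] [772.8 426.9  14. ] [773.4 427.8  12. ]
top g 1146 [308.6 229.7] [636.2 -56.4   0. ]
```

View pics/wrist4.png

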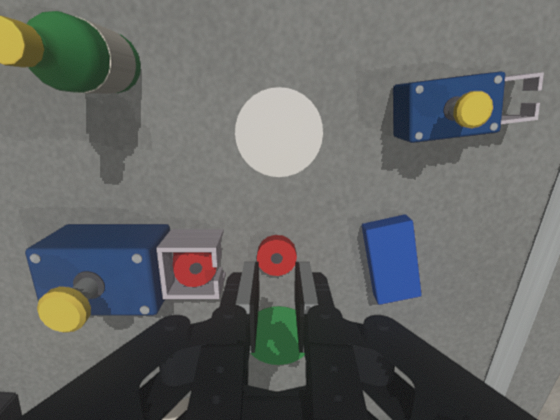

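View pics/side4.png

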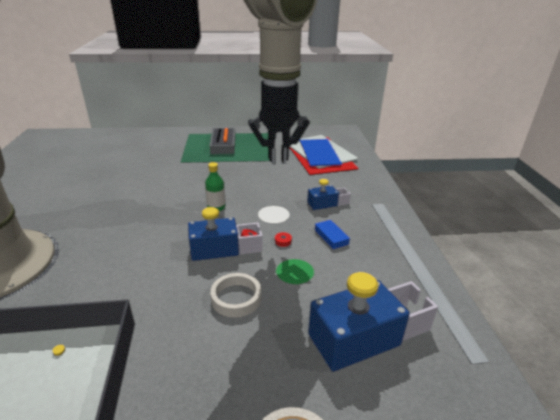

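The released plunger is back up. The disc lies alone at wrist (276,255) and side (283,239), about (620,47) in the world frame, and the second disc has dropped in the magazine. I'll lower partly open fingers on the disc's +y side and push it toward −y so it nests between them.

Call:
{"method": "drive_tool", "body": {
  "targets": "-0.4 -0.005 0 0.020 0 0 0; -0.4 -0.010 0 0.050 0 0 0; -0.4 -0.0166 0 0.085 0 0 0; -0.4 -0.0166 0 0.115 0 0 0; -0.4 -0.0166 0 0.140 0 0 0; -0.4 -0.0166 0 0.155 0 0 0; -0.4 -0.0166 0 0.162 0 0 0; -0.4 -0.0166 0 0.166 0 0 0; -0.4 -0.0166 0 0.166 0 0 0; -0.4 -0.0166 0 0.166 0 0 0; -0.4 -0.0166 0 0.166 0 0 0"
}}

```text
t: 7.65
position: [615.0, 99.7, 15.2]
orientation: [0.0, 0.656, 0.754, 0.001]
ft_force: [-0.4, 0.5, 0.1]
gripper_width: 0.3
```

Run:
```python
from h import *
s=arm.state();print(s['t'],s['position'],s['orientation'],s['ft_force'],s['gripper_width'])
for n in ('side','wrist'):
    p=camera_params(n);im=get_image(n);cv2.imwrite(f'pics/{n}5.png',im)
    for a,c,m in blobs(im,'red',60): print(n,a,c.round(1),ray(n,*c,14,p).round(1),ray(n,*c,12,p).round(1))
w=cv2.imread('pics/side5.png');cv2.imwrite('pics/c5.png',cv2.resize(w[150:330,190:390],None,fx=3,fy=3))
```

```text
7.65 [615.02933609  99.74712764  15.18027061] [4.23100703e-04 6.56431457e-01 7.54385363e-01 5.35690466e-04] [-0.37286029  0.48769757  0.11994744] 0.3002859469437034
side 377 [325.9 167. ] [781.7 401.1  14. ] [782.6 405.1  12. ]
side 170 [282.7 239.1] [619.4  39.2  14. ] [619.6  41.9  12. ]
wrist 2715 [271.3 362.2] [618.  60.  14.] [618.2  58.1  12. ]
```

View pics/wrist5.png

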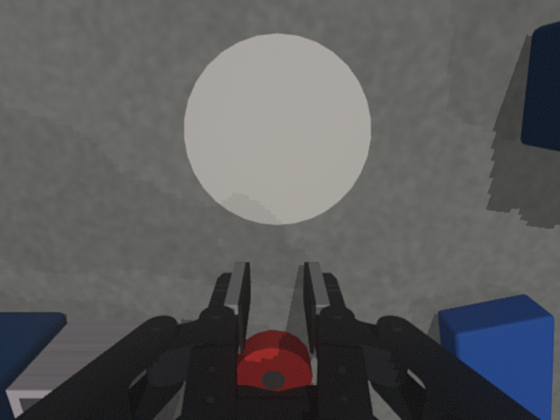

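View pics/c5.png

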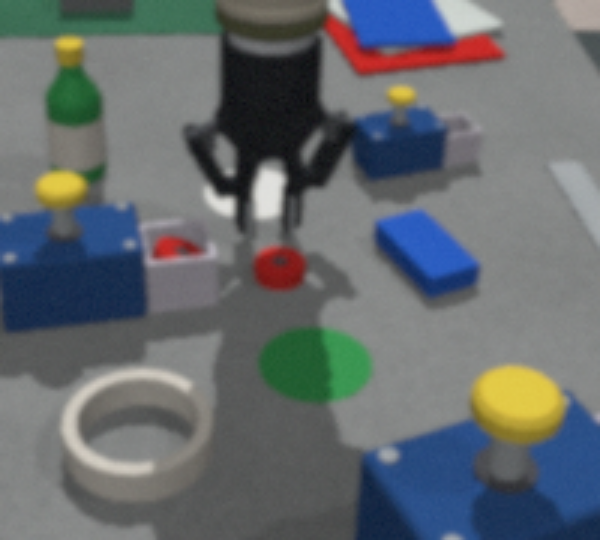

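The fingers straddle the disc's axis in the right line, so I'll push along −tool x and stop short to check.

Call:
{"method": "drive_tool", "body": {
  "targets": "-0.4 -0.008 0 0 0 0 0; -0.4 -0.016 0 0 0 0 0; -0.4 -0.021 0 0 0 0 0; -0.4 -0.026 0 0 0 0 0; -0.4 -0.032 0 0 0 0 0; -0.4 -0.039 0 0 0 0 0; -0.4 -0.046 0 0 0 0 0; -0.4 -0.053 0 0 0 0 0; -0.4 -0.060 0 0 0 0 0; -0.4 -0.067 0 0 0 0 0; -0.4 -0.074 0 0 0 0 0; -0.4 -0.081 0 0 0 0 0; -0.4 -0.088 0 0 0 0 0; -0.4 -0.095 0 0 0 0 0; -0.4 -0.101 0 0 0 0 0; -0.4 -0.106 0 0 0 0 0; -0.4 -0.110 0 0 0 0 0; -0.4 -0.112 0 0 0 0 0; -0.4 -0.112 0 0 0 0 0; -0.4 -0.112 0 0 0 0 0"
}}

```text
t: 9.75
position: [630.0, -10.9, 14.3]
orientation: [-0.0, 0.656, 0.755, 0.0]
ft_force: [0.3, 0.2, -1.2]
gripper_width: 0.299
```

Run:
```python
from h import *
s=arm.state();print(s['t'],s['position'],s['orientation'],s['ft_force'],s['gripper_width'])
for n in ('side','top'):
    p=camera_params(n);im=get_image(n);cv2.imwrite(f'pics/{n}6.png',im)
    for a,c,m in blobs(im,'red',60): print(n,a,c.round(1),ray(n,*c,14,p).round(1),ray(n,*c,12,p).round(1))
w=cv2.imread('pics/side6.png');cv2.imwrite('pics/c6.png',cv2.resize(w[150:330,190:390],None,fx=3,fy=3))
```

```text
9.75 [630.00431893 -10.93846504  14.28020666] [-6.26527708e-05  6.56280194e-01  7.54517260e-01  8.97827533e-05] [ 0.28863983  0.21299662 -1.21027363] 0.29887528958928883
side 248 [336. 168.] [811.4 392.8  14. ] [812.4 396.8  12. ]
side 209 [292.2 262.8] [632.4 -45.2  14. ] [632.7 -42.8  12. ]
top 1877 [ 65.1 164.1] [772.8 426.9  14. ] [773.4 427.8  12. ]
top 334 [261.6 277.4] [543.   35.8  14. ] [543.2  35.9  12. ]
```

View pics/c6.png

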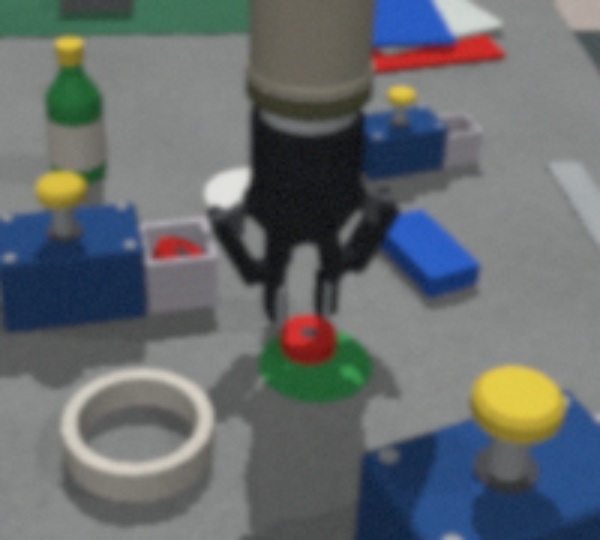

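The disc is caged and on the spot's near edge, at about (633,−38). The remaining push is about 19 mm; after that I'll back off and lift.

Call:
{"method": "drive_tool", "body": {
  "targets": "-0.4 -0.003 0 0 0 0 0; -0.4 -0.007 0 0 0 0 0; -0.4 -0.012 0 0 0 0 0; -0.4 -0.016 0 0 0 0 0; -0.4 -0.018 0 0 0 0 0; -0.4 -0.019 0 0 0 0 0; -0.4 -0.019 0 0 0 0 0; -0.4 -0.015 0 0 0 0 0; -0.4 -0.005 0 0 0 0 0; -0.4 0.015 0 0 0 0 0; -0.4 0.035 0 0 0 0 0; -0.4 0.040 0 -0.015 0 0 0; -0.4 0.040 0 -0.045 0 0 0; -0.4 0.040 0 -0.090 0 0 0; -0.4 0.060 0 -0.130 0 0 0; -0.4 0.090 0 -0.160 0 0 0; -0.4 0.110 0 -0.170 0 0 0; -0.4 0.120 0 -0.170 0 0 0; -0.4 0.120 0 -0.170 0 0 0; -0.4 0.120 0 -0.170 0 0 0"
}}

```text
t: 11.85
position: [612.8, 106.2, 182.7]
orientation: [-0.0, 0.657, 0.754, -0.001]
ft_force: [-0.2, -0.4, -0.6]
gripper_width: 0.305
```

Run:
```python
from h import *
s=arm.state();print(s['t'],s['position'],s['ft_force'])
for n in ('side','top','wrist'):
    p=camera_params(n);im=get_image(n);cv2.imwrite(f'pics/{n}7.png',im)
    for a,c,m in blobs(im,'red',60): print(n,a,c.round(1),ray(n,*c,14,p).round(1),ray(n,*c,12,p).round(1))
w=cv2.imread('pics/side7.png');cv2.imwrite('pics/c7.png',cv2.resize(w[150:330,190:390],None,fx=3,fy=3))
```

```text
11.85 [612.79625749 106.22394439 182.71010661] [-0.21501802 -0.44030987 -0.59605941]
side 400 [324.2 166.2] [777.5 406.5  14. ] [778.4 410.6  12. ]
side 209 [294.2 268.9] [634.4 -64.9  14. ] [634.8 -62.6  12. ]
top 1876 [ 65.1 164.2] [772.7 426.9  14. ] [773.4 427.8  12. ]
top 254 [309.5 229.4] [634.4 -57.4  14. ] [634.7 -57.5  12. ]
wrist 1040 [192.6 258.1] [539.4  26.7  14. ] [538.9  25.7  12. ]
wrist 865 [278.1 333.5] [636.  -50.9  14. ] [636.2 -52.5  12. ]
```

View pics/c7.png

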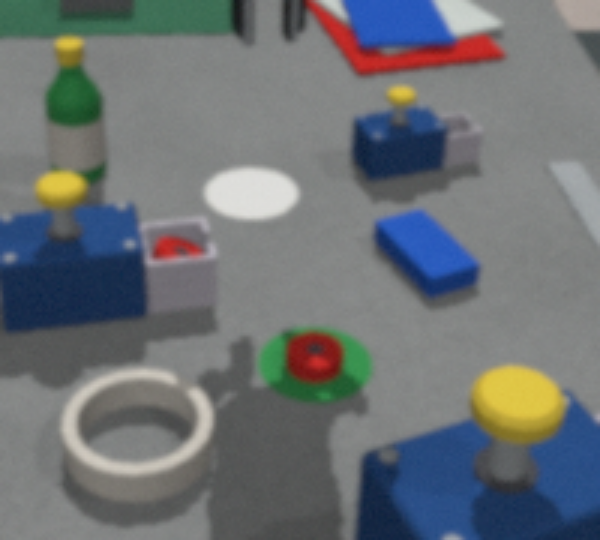

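View pics/top7.png

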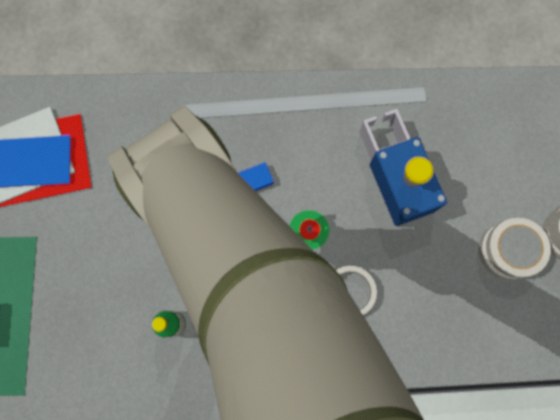

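View pics/wrist7.png

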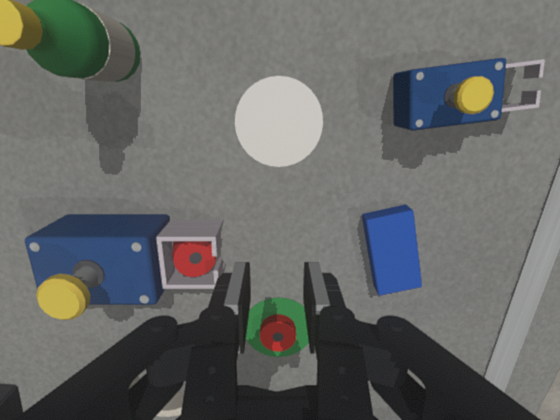

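The disc lies centred on the green spot. The top view puts it at (309,229), about (634.5,−57.4), against a spot centre of (636.3,−56.4). The bystanders are where they were, the plunger is up, and the robot is clear of everything, so I'm handing in.

```bash
python3 -c "
from workcell import ticket;print(ticket.finish_job())"
```

```text
the job is handed in; nothing more can be done
None
```

The job is done and handed in: one red disc was ejected and now lies wholly on the green spot. It took about 12 s of robot time.

- **Press:** I pressed the yellow plunger of the middle-sized dispenser once with shut fingers, about 29.6 mm of travel at 10.7 N. When I let go it came back up by itself, and the next disc dropped into place.
- **Push:** I pushed the ejected disc flat along the table, nested between partly open fingers, then backed off and lifted clear.
- **Last checks:** The top view puts the disc centre about 2 mm from the spot's centre, with about 20 mm to spare. The side and wrist centroids read about 9 mm to one side and 5 mm to the other. I take that as bias from the disc's visible side wall, and both still put the disc on the spot.
- **Everything else:** The plunger is up and the remaining spacers are in the magazine. The tape roll, the bottle and the block look unmoved in the pictures. The arm was clear of everything, with a residual wrist force under 1 N.

No check failed. The arm overshot by about 5 mm after the first fast move, so I let it settle before pressing.

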